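# Refill the spring-loaded tea dispenser

### The job

Refill the tea dispenser: slide its cover fully open, lay each flat tea tin on the worktop in the well and press it down onto the sprung platform until the two brass catches hold it under them, then slide the cover fully shut. Load all the tins there are, lying flat, and leave the pepper mill, the spice jar and the big mug where they stand.

Things in the scene. Friction and masses are not known exactly. Their poses are not given: they have to be found in the camera images.
- dispenser: Tea-tin dispenser of light wood, fixed on the worktop, base 256 x 104 mm. Origin at its bottom under the centre of the upright well, z up, x along its length: the well lies at x = 0, a deck for the open cover at x = 62 to 190 mm between steel side rails (y = +-49 mm, up to 165 mm high). The middle of both long well sides is cut away (x = -22 to 22 mm) from top to bottom, as room for fingers.
- well_mouth (a point): Centre of the well's mouth at the top of its flared steel lips, 151 mm above the worktop; axes as the dispenser's. The well is 105 x 65 mm inside below the lips (from 144 mm down), long side along x: a tin goes in flat, lid up, its length along x, either way round. It then rests on the catches with its underside about 139 mm and its lid 159 mm high, in the cover's way (underside 154 mm).
- catch_level (a point): Centre of the well, 130 mm up, at the flat undersides of two sprung brass catches, 30 mm wide, that stick 7 mm in from its short ends and slope up and outwards to 143 mm. 5 to 20 N down on a tin's middle parts them; with its lid about 5 mm below this level both snap over its ends and hold the pile down. Axes as the dispenser's. A held tin's origin is 20 mm or more below this point.
- platform (a joint): How far the sprung platform in the well has sunk, m: 0 = empty, up at its stop, its top 6 mm under the catch undersides; 0.104 = lowest. The spring pushes up with about 2.7 N at 0 and 12 N at 0.104. With n tins latched it reads about 0.020 n - 0.006.
- cover (a joint): How far the flat dark wooden cover (130 x 90 x 6 mm) is slid open, m: 0 = shut over the well, 0.115 = fully open, the well quite clear. It slides level along the dispenser's +x, moves with about 2 N of friction and stays where it is left.
- cover_grip (a point): Grip point of the cover's handle: an upright wooden bar 12 mm thick along the slide, 60 mm long across it, 30 mm high on the cover; the point lies 14 mm below the bar's top and 16 mm above the cover's top, 176 mm above the worktop. Over the well's centre when the cover is shut; moves with the cover; axes as the dispenser's.
- pepper_mill: Bystander: brown wooden pepper mill, 55 mm wide, 138 mm tall; origin at the centre of its foot.
- spice_jar: Bystander: spice jar with a yellow-brown lid, 45 mm wide, 100 mm tall; origin at the centre of its foot.
- big_mug: Bystander: mug, dark above and white below, 87 mm wide (120 with the handle), 98 mm tall; origin at its foot.
- tea_green: Green flat tea tin, a closed rigid box 100 x 60 x 20 mm, about 0.1 kg, with a cream label on its lid; origin at the centre of its underside, x along its 100 mm length, y along its 60 mm width, z up through the lid. Lies flat on the worktop, lid up. Absent (None) in some starts.
- tea_red: Red flat tea tin, a closed rigid box 100 x 60 x 20 mm, about 0.1 kg, with a cream label on its lid; origin at the centre of its underside, x along its 100 mm length, y along its 60 mm width, z up through the lid. Lies flat on the worktop, lid up. Absent (None) in some starts.
- tea_blue: Blue flat tea tin, a closed rigid box 100 x 60 x 20 mm, about 0.1 kg, with a cream label on its lid; origin at the centre of its underside, x along its 100 mm length, y along its 60 mm width, z up through the lid. Lies flat on the worktop, lid up. Absent (None) in some starts.
- tea_yellow: Yellow flat tea tin, a closed rigid box 100 x 60 x 20 mm, about 0.1 kg, with a cream label on its lid; origin at the centre of its underside, x along its 100 mm length, y along its 60 mm width, z up through the lid. Lies flat on the worktop, lid up. Absent (None) in some starts.
- tea_white: White flat tea tin, a closed rigid box 100 x 60 x 20 mm, about 0.1 kg, with a cream label on its lid; origin at the centre of its underside, x along its 100 mm length, y along its 60 mm width, z up through the lid. Lies flat on the worktop, lid up. Absent (None) in some starts.
Not all that is in view belongs to the job. What is meant by the tea_red is not pink, and is the smaller of those in its own colour.

How it is judged:
By the outcome, as a careful person would: the job done as asked, in the order asked, and still so for the second after the job is handed in, with the robot touching nothing.
Of tea_green, tea_red, tea_blue, tea_yellow, tea_white only 3 to 5 are there at a start; the rules pass over those that are not, and their reading is None.
At some moment in a run one of tea_green, tea_red, tea_blue, tea_yellow, tea_white may be knocked a few centimetres aside while the robot is not near it.
Once in a run the grip may slacken for a moment while it holds something.
It also fails if it takes over 210 s, if anything falls off the work surface, if the arm or the gripper's body presses on something with over 40 N, if the wrist force passes 120 N, or if a joint passes its speed limit or range.

### The arm

A 6-joint arm with a two-finger parallel gripper is mounted at the origin on a cart in front of the work surface, level with it; the furniture and walls round the work are solid. World frame = base frame: x ahead of the robot, y to its left, z up, the work surface at z = 0. Lengths are in m, angles in degrees, forces in N, time in s.
With the tool pointing down it reaches from about 0.375 to 0.9 m from the base axis. Payload 3.1 kg.
Tool frame: the origin (TCP) lies where the fingers leave the gripper's body, on its centre line; the fingertips stand 70 mm ahead of it and the grasp point (between the pads) lies 51 mm ahead of it; z points along the fingers, y is the line along which they close (so a half turn about z gives the same grasp; the last joint's range is limited). The gripper opens to 87 mm and grips with 3 to 60 N. Pads are 19 mm wide; open, the fingers measure 117 mm over their backs; the gripper's body (75 mm by 190 mm) begins 51 mm behind the grasp point.
Start: joints at [-82.363, 30.224, 82.088, -0, 67.689, -10.227], TCP at [0.192, -0.595, 0.292] pointing down, gripper open.
Joint ranges: [-176.69, 176.69], [-43.24, 126.21], [12.49, 139.97], [-82, 262], [0, 151.66], [-163.58, 163.58]. Speed limits (degrees/s): [159.86, 159.86, 180, 180, 180, 180].

### API

Orientations are given as a 3x3 rotation matrix whose columns are the frame's x, y, z axes.
In Python, from rig import readout, capture, calibration, bot, look_for gives the robot as it stands. The module is installed in compiled form; this text tells all that it offers.
- The arm moves only by the shell command python3 -m pendant 'ROWS'. ROWS is JSON, a list of rows, each a list of 7 numbers: the shift along the tool's x, y, z normalised to -1 to 1, where 1 is 200 mm, then the turn, a rotation vector about the tool's x, y, z normalised to -1 to 1, where 1 is 180 degrees, then the closure, from -1 (fully open) to 1 (shut). In form: [[dx, dy, dz, ax, ay, az, grip], ...]. A call has 1 to 8 rows; each row is the pose to reach, as a shift and turn from the pose commanded when the call began, along the tool's axes at that moment, turning the shorter way round; what a row does not reach only later rows make up. A row lasts 1/10 s, in which the tool goes at most 50 mm and 8.59 degrees, less where a joint would pass 70% of its speed; a pose out of reach is approached as far as the arm can. A call with a number of a shift or a turn outside -1 to 1 is refused whole. A call with a gripper value outside its range is refused whole. The fingers move at their own pace and stop on an object; the grip force is fixed at half the most. Time passes only in rows, so rows that repeat a pose let the fingers close. It gives the time, the measured TCP pose, the force, the opening and the grip force at its end, in the units of the state.
- readout.read_state(): the state, without advancing time (a new reading comes with each control period).
- capture(name): name is "scene" or "top" or "wrist"; returns (picture, depth): 480x640x3 uint8, red, green, blue; 480x640 float32, m along the optical axis (not along the pixel's ray), 0 where there is no reading.
- calibration(name): a dict with "mtx" (3x3 intrinsics, pixels), "k1" (the pictures are not rectified: a ray, as slopes to the right and down, at radius r is drawn at 1 + k1 r^2 times it, then the intrinsics apply), "T" (4x4, takes a point from camera to world coordinates); the wrist camera has in their place "mount" (4x4, takes a point from camera to tool coordinates, whose origin is the TCP and whose axes are the flange's). Camera axes: x right, y down, z forward; pixel columns grow to the right and rows downward; lengths in m; the calibration is good to about 2 mm. A picture is of the moment at which its call begins: read the wrist's pose just before it. calibration takes no time and is no camera call.
- bot.hand_in(): hands the job in; it is judged then, once.
Trained networks look in the newest picture that a camera, given by its name, has taken for a name from the list of things; names that differ only in an ending like _2 or _b are one class to them, and where a whole thing is asked for, a point or a joint stands for the part that bears it (a point fixed in the world has none). Each returns a list of dicts, best first, with "conf" (0 to 1); they miss things now and then, are a little off and sometimes report something else, mostly with a low value. They report only what shows in the picture. A call takes as long as a camera call. They do not tell look-alikes from the thing itself.
- look_for(thing, camera): "extent" ([left, top, right, bottom] in pixels, round what is visible of it).
The state is a dict: "time_s": time; "joint_positions": joint angles; "qvel": joint speeds; "tau": joint torques, N m; "position": TCP position; "tcp_rot": TCP orientation; "force": force on the tool from outside, world axes, zero at the start; "moment": the same for the moment, N m; "opening": opening from 0.0 (shut) to 1.0 (fully open); "grasp_force": force on a finger pad.
Only numpy, scipy, OpenCV 4.12 (cv2) and the standard library are available. Lean on these libraries where they do the work, as an engineer would, in place of code of your own. Each camera call takes 0.05 s, during which the arm holds its last target. There are 200 camera calls.

## Working session

There is one attempt and no reset: what is moved stays moved. The work goes in short steps, Python scripts to look and compute and a shell command to move; the robot and the scene stay as the last step left them, time stands still between calls to the robot, and variables do not carry over. Pictures are saved under pics/ and viewed, at most 14 in all, crops included, and the job is handed in when it is done.

```bash
mkdir -p pics; cat > h.py <<'E'
import numpy as np, cv2
from rig import readout, capture, calibration, bot, look_for
def cam(name):
    s=readout.read_state(); img,d=capture(name); c=calibration(name)
    if 'T' in c: T=np.array(c['T'])
    else:
        M=np.eye(4); M[:3,:3]=s['tcp_rot']; M[:3,3]=s['position']; T=M@np.array(c['mount'])
    return img,d,np.array(c['mtx']),c['k1'],T
def cloud(d,K,k1,T):
    h,w=d.shape; u,v=np.meshgrid(np.arange(w),np.arange(h))
    p=np.stack([u,v],-1).reshape(-1,1,2).astype(np.float64)
    n=cv2.undistortPoints(p,K,np.array([k1,0,0,0,0.])).reshape(h,w,2)
    P=np.stack([n[...,0]*d,n[...,1]*d,d],-1)@T[:3,:3].T+T[:3,3]
    P[d==0]=np.nan
    return P
def save(n,img): cv2.imwrite('pics/'+n+'.png',img[...,::-1])
E
python3 - <<'E'
from h import *
s=readout.read_state(); print(s)
for n in('scene','top'):
    img,d,K,k1,T=cam(n); save(n+'0',img); np.savez(n+'0.npz',img=img,P=cloud(d,K,k1,T)); print(n,T[:3,3],k1,K[0,0])
    for t in ('tea_green','tea_red','tea_blue','tea_yellow','tea_white','dispenser','cover_grip','pepper_mill','spice_jar','big_mug'):
        print(t,[([int(x) for x in r['extent']],round(r['conf'],2)) for r in look_for(t,n)[:3]])
print(calibration('wrist'))
E
```

```text
{'time_s': 0.0, 'joint_positions': array([-8.23611366e+01,  3.02789060e+01,  8.21571750e+01, -5.54581123e-04,
        6.76874148e+01, -1.02269265e+01]), 'qvel': array([-0.07795331,  0.00381662, -0.07135369,  0.01269391,  0.03178024,
       -0.0368256 ]), 'tau': array([-1.31405530e-03, -4.40050220e+01, -1.76591992e+01,  6.30841870e-02,
        5.81904093e-02, -1.72732975e-04]), 'position': array([ 0.19169371, -0.59426335,  0.29126772]), 'tcp_rot': array([[ 9.51776676e-01,  3.06791579e-01, -2.95390421e-04],
       [ 3.06791493e-01, -9.51774354e-01,  2.13508801e-03],
       [ 3.73881995e-04, -2.12275024e-03, -9.99997677e-01]]), 'force': array([0.45093964, 0.64255678, 0.14325136]), 'moment': array([-0.01262126,  0.01523427,  0.02634312]), 'grasp_force': 0.0, 'opening': 1.0029837445055865}
scene [-0.7071063  -0.75365951  0.74109326] -0.05540731965593196 539.9449800356862
tea_green [([204, 219, 287, 283], 0.61)]
tea_red [([274, 279, 330, 312], 0.89), ([327, 268, 365, 286], 0.75), ([394, 313, 442, 340], 0.7)]
tea_blue [([371, 273, 410, 301], 0.73)]
tea_yellow [([354, 297, 394, 321], 0.57)]

[... 817 characters left out ...]
 295, 236], 0.55)]
spice_jar [([216, 215, 239, 241], 0.69), ([194, 251, 294, 325], 0.21)]
big_mug [([166, 214, 197, 253], 0.91), ([217, 214, 239, 240], 0.26)]
{'mtx': array([[330.39683144,   0.        , 320.84637017],
       [  0.        , 330.39683144, 241.90436183],
       [  0.        ,   0.        ,   1.        ]]), 'k1': -0.00549368728471387, 'mount': array([[-1.22304387e-03, -9.59991432e-01, -2.80026704e-01,
         7.76064885e-02],
       [ 9.99999121e-01, -1.31751877e-03,  1.49142700e-04,
        -1.40319860e-03],
       [-5.12116154e-04, -2.80026275e-01,  9.59992199e-01,
        -9.10419742e-02],
       [ 0.00000000e+00,  0.00000000e+00,  0.00000000e+00,
         1.00000000e+00]])}
```

```bash
python3 - <<'E'
import numpy as np,cv2
for n,(a,b,c,dd) in {'top':(140,190,460,400),'scene':(180,190,500,400)}.items():
    im=np.load(n+'0.npz')['img'][b:dd,a:c]
    cv2.imwrite(f'pics/{n}crop.png',cv2.resize(im,(800,525),interpolation=cv2.INTER_CUBIC)[...,::-1])
E
```

```text
(no output)
```

View pics/topcrop.png

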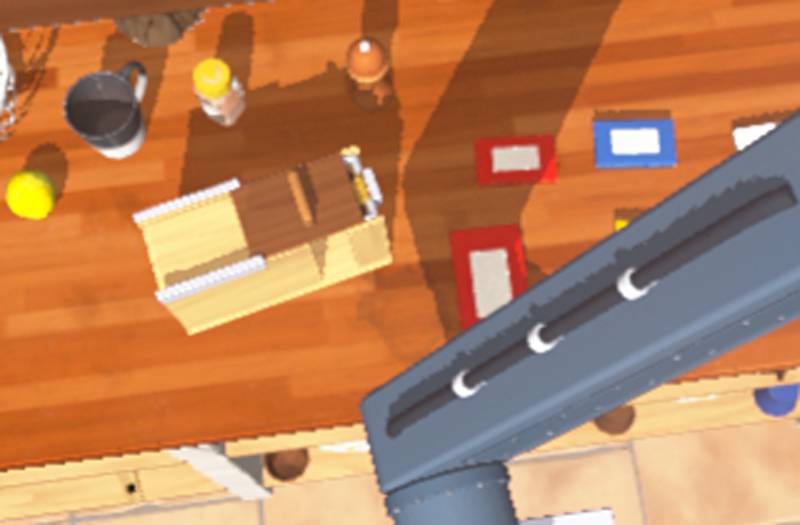

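View pics/scenecrop.png

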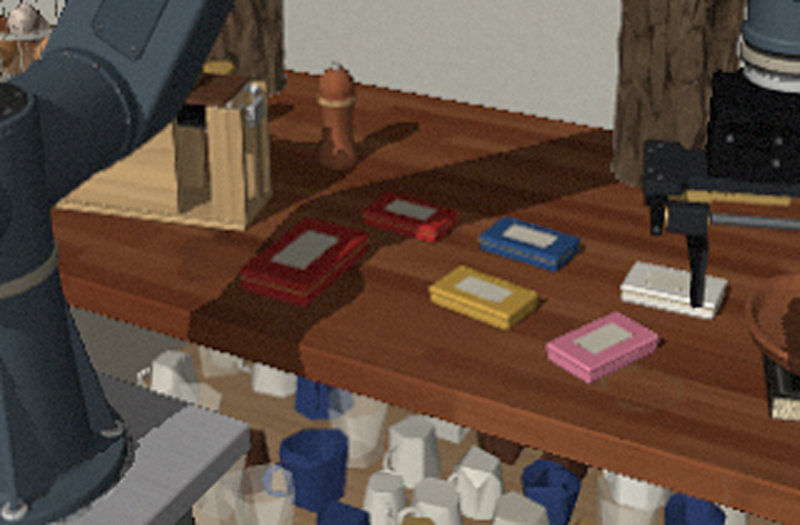

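Top crop: the dispenser has its shut cover at the right (top px ~ (258,270)) and its deck to the left. The tins in the scene crop (full-frame px) are small red (343,277), blue (391,286), yellow (374,309) and white (450,306). Pink (418,327) and the bigger red (302,295) don't belong to the job. Of the two reds, the one at (343,277) is smaller, so it is tea_red. The scene crop already shows both enlarged. No green tin is visible.

```bash
cat >> h.py <<'E'
def hsv(img): return cv2.cvtColor(np.ascontiguousarray(img),cv2.COLOR_RGB2HSV)
def comps(mask,P,lo,hi,minpx=40):
    m=mask&(P[...,2]>lo)&(P[...,2]<hi); n,l,st,_=cv2.connectedComponentsWithStats(m.astype(np.uint8)); out=[]
    for i in range(1,n):
        if st[i,4]<minpx: continue
        q=P[l==i]; (c,wh,a)=cv2.minAreaRect((q[:,:2]*1000).astype(np.float32))
        if wh[0]<wh[1]: wh=wh[::-1]; a+=90
        a=(a+90)%180-90
        out.append((st[i,:4].tolist(),np.round(c,0).tolist(),np.round(wh,0).tolist(),round(a,1),round(float(np.median(q[:,2])),4)))
    return out
E
python3 - <<'E'
from h import *
for n in('scene','top'):
    z=np.load(n+'0.npz'); P=z['P']; 
    print(n,'tins'); [print(o) for o in comps(np.ones(P.shape[:2],bool),P,.009,.034,60) if .25<o[1][0]/1000<1 and o[2][0]<300]
    for lo,hi,nm in((.145,.175,'cover'),(.180,.2,'handle'),(.08,.15,'mid')): 
        print(nm); [print(o) for o in comps(np.ones(P.shape[:2],bool),P,lo,hi,20) if o[2][0]<400]
E
```

```text
scene tins
([168, 188, 20, 7], [959.0, 902.0], [118.0, 23.0], -89.9, 0.0206)
([307, 246, 17, 10], [678.0, 49.0], [53.0, 34.0], -60.8, 0.0204)
([425, 248, 12, 15], [810.0, -289.0], [68.0, 21.0], 52.2, 0.0231)
([205, 257, 60, 20], [452.0, 195.0], [183.0, 88.0], -43.3, 0.0205)
([262, 259, 27, 22], [508.0, 93.0], [103.0, 57.0], 12.8, 0.0206)
([325, 267, 39, 19], [571.0, -112.0], [101.0, 69.0], 85.4, 0.0193)
([276, 277, 52, 35], [414.0, -61.0], [145.0, 88.0], -0.3, 0.0277)
([372, 277, 40, 20], [571.0, -260.0], [101.0, 70.0], 84.1, 0.0193)
([428, 294, 43, 22], [546.0, -435.0], [101.0, 67.0], -87.8, 0.0207)
([352, 297, 43, 24], [440.0, -262.0], [101.0, 67.0], 82.0, 0.0191)
([492, 311, 55, 28], [500.0, -619.0], [123.0, 121.0], 54.5, 0.0327)
([398, 314, 46, 27], [407.0, -406.0], [104.0, 64.0], -23.9, 0.0208)
([482, 328, 75, 33], [437.0, -632.0], [161.0, 93.0], -73.6, 0.0223)
([584, 358, 23, 9], [423.0, -799.0], [45.0, 16.0], 86.8, 0.0286)
([580, 366, 29, 20], [364.0, -798.0], [57.0, 56.0], -0.5, 0.0256)
([625, 381, 15, 18], [365.0, -872.0], [34.0, 16.0], 57.4, 0.0233)
cover
([427, 207, 49, 18
[... 2693 characters left out ...]
], [789.0, -351.0], [51.0, 7.0], 86.9, 0.0868)
([565, 171, 12, 19], [685.0, -807.0], [37.0, 16.0], -30.3, 0.13)
([58, 203, 87, 63], [686.0, 601.0], [248.0, 182.0], 88.7, 0.1147)
([279, 205, 17, 19], [689.0, 54.0], [47.0, 46.0], -52.6, 0.1188)
([108, 206, 17, 13], [772.0, 571.0], [47.0, 38.0], 38.8, 0.0918)
([165, 215, 31, 33], [683.0, 378.0], [103.0, 86.0], -3.3, 0.0921)
([217, 214, 16, 16], [694.0, 244.0], [46.0, 43.0], 56.4, 0.0986)
([624, 226, 16, 29], [468.0, -934.0], [67.0, 30.0], 9.0, 0.1104)
([277, 249, 19, 41], [510.0, 78.0], [101.0, 43.0], 2.3, 0.1349)
([196, 268, 44, 38], [476.0, 267.0], [105.0, 83.0], -77.5, 0.1434)
([204, 288, 62, 28], [431.0, 223.0], [169.0, 9.0], -75.5, 0.1121)
```

Pose estimates so far: well centre ≈ (0.497, 0.142) with dispenser x at about 102.5°. Tins: red (0.571, -0.112), blue (0.573, -0.261), yellow (0.440, -0.262), white (0.546, -0.435). The lids measure about 20 mm high and 100 x 62 mm, which fits. I'll start moving.

```bash
cat >> h.py <<'E'
def to(x,y,z,yaw):
    from scipy.spatial.transform import Rotation as Ro
    s=readout.read_state(); R=np.array(s['tcp_rot']); p=np.array(s['position'])
    a=np.radians(yaw); G=np.array([[np.cos(a),np.sin(a),0],[np.sin(a),-np.cos(a),0],[0,0,-1]])
    d=R.T@(np.array([x,y,z])-p)/.2; r=Ro.from_matrix(R.T@G).as_rotvec(degrees=True)/180
    print('row',np.round(d,3),np.round(r,4),'from',np.round(p,4),'yaw',round(float(np.degrees(np.arctan2(R[1,0],R[0,0]))),2))
E
cat > to.py <<'E'
import sys; from h import *
to(*map(float,sys.argv[1:5]))
E
python3 to.py .42 -.25 .36 14; python3 to.py .497 .142 .29 12.5
```

```text
row [ 1.615 -1.291 -0.339] [ 0.     -0.      0.0215] from [ 0.1918 -0.5948  0.2923] yaw 17.86
row [ 2.583 -3.038  0.011] [ 0.     -0.      0.0298] from [ 0.1918 -0.5948  0.2923] yaw 17.86
```

```bash
python3 -m pendant '[[0.9,-0.7,-0.2,0,0,0.03,-1],[0.9,-0.7,-0.2,0,0,0.03,-1],[0.9,-0.7,-0.2,0,0,0.03,-1],[0.9,-0.7,-0.2,0,0,0.03,-1],[0.9,-0.7,-0.2,0,0,0.03,-1],[0.9,-0.7,-0.2,0,0,0.03,-1]]'
python3 -m pendant '[[0.9,-0.9,0,0,0,0,-1],[0.9,-0.9,0,0,0,0,-1],[0.9,-0.9,0,0,0,0,-1],[0.9,-0.9,0,0,0,0,-1],[0.9,-0.9,0,0,0,0,-1],[0.9,-0.9,0,0,0,0,-1],[0.9,-0.9,0,0,0,0,-1]]'
python3 to.py .497 .142 .34 12.5
```

```text
time_s: 1.7
position: [0.3219, -0.4028, 0.3332]
tcp_rot: [[0.975, 0.221, 0.001], [0.221, -0.975, 0.001], [0.001, -0.0, -1.0]]
force: [0.3, -0.7, -0.1]
opening: 1.002
grasp_force: 0.0
time_s: 2.4
position: [0.4576, -0.1914, 0.3322]
tcp_rot: [[0.976, 0.219, -0.0], [0.219, -0.976, -0.001], [-0.0, 0.001, -1.0]]
force: [-0.7, -0.3, 0.7]
opening: 1.0
grasp_force: 0.0
row [ 0.557 -1.584 -0.041] [0.0003 0.0001 0.0007] from [ 0.4576 -0.1914  0.3322] yaw 12.63
```

```bash

python3 -m pendant '[[0.3,-0.8,0,0,0,0,-1],[0.3,-0.8,0,0,0,0,-1],[0.3,-0.8,0,0,0,0,-1],[0.3,-0.8,0,0,0,0,-1],[0.3,-0.8,0,0,0,0,-1]]'
python3 -m pendant '[[0.25,-0.78,0,0,0,0,-1],[0.25,-0.78,0,0,0,0,-1],[0.25,-0.78,0,0,0,0,-1],[0.25,-0.78,0,0,0,0,-1],[0.25,-0.78,0,0,0,0,-1]]'
python3 - <<'E'
from h import *
to(.497,.142,.26,12.5)
img,d,K,k1,T=cam('wrist'); save('w1',img); P=cloud(d,K,k1,T); np.savez('w1.npz',img=img,P=P)
A=np.ones(P.shape[:2],bool)
for lo,hi in((.180,.2),(.153,.17),(.147,.17)): print(lo,comps(A,P,lo,hi,100))
E
```

```text
time_s: 2.9
position: [0.481, -0.0223, 0.3322]
tcp_rot: [[0.976, 0.217, -0.0], [0.217, -0.976, -0.0], [-0.0, 0.0, -1.0]]
force: [0.0, -0.8, -0.0]
opening: 1.0
grasp_force: 0.0
time_s: 3.4
position: [0.497, 0.1399, 0.3321]
tcp_rot: [[0.976, 0.217, 0.0], [0.217, -0.976, -0.001], [0.0, 0.001, -1.0]]
force: [0.5, -0.6, -0.8]
opening: 0.998
grasp_force: 0.0
row [ 0.002 -0.011  0.36 ] [ 0.0003 -0.      0.0001] from [0.497  0.1399 0.3321] yaw 12.52
0.18 [([310, 209, 17, 76], [500.0, 144.0], [59.0, 12.0], 13.2, 0.1867)]
0.153 [([91, 178, 299, 121], [485.0, 202.0], [235.0, 102.0], -77.2, 0.1585), ([157, 289, 54, 11], [427.0, 247.0], [47.0, 9.0], -75.7, 0.1632)]
0.147 [([91, 177, 323, 122], [487.0, 193.0], [255.0, 102.0], -78.6, 0.1584), ([121, 281, 95, 19], [424.0, 264.0], [84.0, 11.0], -76.6, 0.152)]
```

View pics/w1.png

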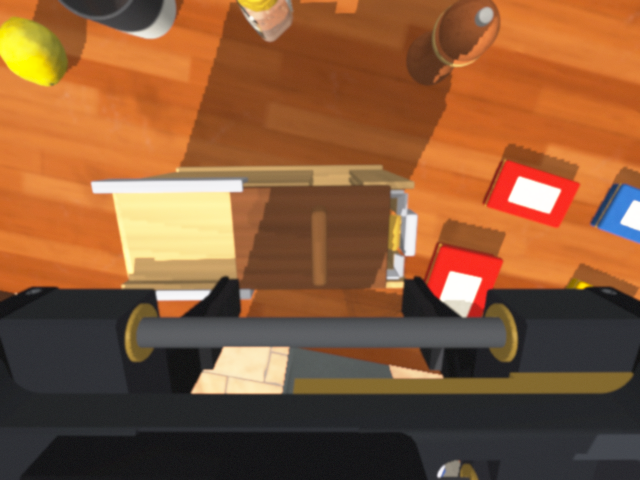

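The wrist view shows the handle centred at (319,245) between the fingers, with its centre at (0.500, 0.144). I'll descend and grip it.

```bash

python3 -m pendant '[[0.01,-0.02,0.3,0,0,0.003,-1],[0.015,-0.02,0.47,0,0,0.003,-1],[0.015,-0.02,0.48,0,0,0.003,-1],[0.015,-0.02,0.48,0,0,0.003,-1],[0.015,-0.02,0.48,0,0,0.003,1],[0.015,-0.02,0.48,0,0,0.003,1],[0.015,-0.02,0.48,0,0,0.003,1],[0.015,-0.02,0.48,0,0,0.003,1]]'
python3 -m pendant '[[0,0,0,0,0,0,1],[0,0,0,0,0,0,1],[0,0,0,0,0,0,1],[0,0,0,0,0,0,1]]'
```

```text
time_s: 4.25
position: [0.4988, 0.1451, 0.2375]
tcp_rot: [[0.978, 0.207, 0.002], [0.207, -0.978, 0.0], [0.002, 0.0, -1.0]]
force: [-0.1, -0.5, 1.0]
opening: 0.724
grasp_force: 0.0
time_s: 4.65
position: [0.4983, 0.1452, 0.2362]
tcp_rot: [[0.978, 0.207, -0.0], [0.207, -0.978, -0.0], [-0.0, -0.0, -1.0]]
force: [0.4, -0.3, 0.4]
opening: 0.356
grasp_force: 0.0
```

```bash

python3 -m pendant '[[0,0,0,0,0,0,1],[0,0,0,0,0,0,1],[0,0,0,0,0,0,1],[0,0,0,0,0,0,1],[0,0,0,0,0,0,1]]'
python3 -m pendant '[[0,-0.1,0,0,0,0,1],[0,-0.2,0,0,0,0,1],[0,-0.3,0,0,0,0,1],[0,-0.4,0,0,0,0,1],[0,-0.5,0,0,0,0,1],[0,-0.55,0,0,0,0,1],[0,-0.58,0,0,0,0,1],[0,-0.58,0,0,0,0,1]]'
```

```text
time_s: 5.15
position: [0.4983, 0.1448, 0.2362]
tcp_rot: [[0.978, 0.207, -0.0], [0.207, -0.978, -0.001], [-0.0, 0.001, -1.0]]
force: [0.6, -1.5, -0.5]
opening: 0.135
grasp_force: 30.0
time_s: 5.95
position: [0.4756, 0.245, 0.2358]
tcp_rot: [[0.976, 0.216, -0.002], [0.216, -0.976, -0.033], [-0.009, 0.032, -0.999]]
force: [0.2, -15.3, 0.7]
opening: 0.208
grasp_force: 4.1
```

```bash

python3 -m pendant '[[0,0,0,0,0,0,1],[0,0,0,0,0,0,1],[0,0,0,0,0,0,1]]'; python3 to.py .4742 .2588 .236 12.3
```

```text
time_s: 6.25
position: [0.4743, 0.2508, 0.2357]
tcp_rot: [[0.977, 0.213, -0.002], [0.213, -0.977, -0.02], [-0.006, 0.019, -1.0]]
force: [6.3, -40.3, 2.2]
opening: 0.355
grasp_force: 20.2
row [ 0.008 -0.039 -0.002] [0.006  0.002  0.0001] from [0.4743 0.2508 0.2357] yaw 12.31
```

```bash

python3 -m pendant '[[0,0.08,0,0,0,0,1],[0,0.08,0,0,0,0,1],[0,0.08,0,0,0,0,1]]'; python3 - <<'E'
from h import *
out=[]
for n in('wrist','top'):
    img,d,K,k1,T=cam(n); P=cloud(d,K,k1,T); np.savez(n+'2.npz',img=img,P=P); 
    out.append(cv2.resize(img[150:330] if n=='wrist' else img[220:340,160:320],(640,480 if n=='top' else 180)))
img=np.vstack(out)[:, :]; save('w2',cv2.resize(img,(560,578)))
print([ (o) for o in comps(np.ones((480,640),bool),P,.18,.2,15)])
E
```

```text
time_s: 6.55
position: [0.4781, 0.2409, 0.2362]
tcp_rot: [[0.978, 0.208, 0.0], [0.208, -0.978, -0.004], [-0.001, 0.004, -1.0]]
force: [1.9, -10.7, 0.2]
opening: 0.135
grasp_force: 29.9
[([500, 168, 32, 38], [647.0, -609.0], [144.0, 26.0], -47.5, 0.1929)]
```

View pics/w2.png

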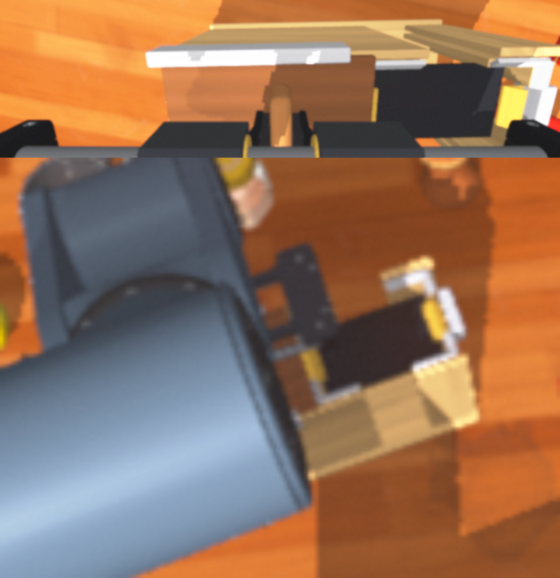

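The wrist crop shows the well (dark) clear between both brass catches, with the cover against its stop. The handle moved only 98 mm because the cover began about 17 mm open; a catch was already showing at (397,233) earlier. So the well centre is near (0.500, 0.127), and the dispenser outline in the top view agrees. I'll release, rise and measure the well.

```bash

python3 -m pendant '[[0,0,0,0,0,0,-1],[0,0,0,0,0,0,-1],[0,0,0,0,0,0,-1],[0,0,0,0,0,0,-1],[0,0,0,0,0,0,-1],[0,0,0,0,0,0,-1],[0,0,-0.2,0,0,0,-1],[0,0,-0.45,0,0,0,-1]]'
python3 -m pendant '[[0.0,0.25,-0.2,0,0,-0.04,-1],[0,0.5,-0.2,0,0,-0.08,-1],[0,0.7,-0.2,0,0,-0.12,-1],[0,0.9,-0.2,0,0,-0.16,-1],[0,0.9,-0.2,0,0,-0.2,-1],[0,0.9,-0.2,0,0,-0.24,-1],[0,0.9,-0.2,0,0,-0.28,-1],[0,0.9,-0.2,0,0,-0.32,-1]]'
python3 - <<'E'
from h import *
img,d,K,k1,T=cam('wrist'); save('w3',img); P=cloud(d,K,k1,T); np.savez('w3.npz',img=img,P=P)
H=hsv(img)
A=np.ones(P.shape[:2],bool)
for lo,hi in((.180,.2),(.153,.175),(.135,.153),(.1,.13)): print(lo,comps(A,P,lo,hi,100))
br=(H[...,0]>20)&(H[...,0]<32)&(H[...,1]>150)
print('brass',comps(br,P,.12,.15,30))
to(.571,-.112,.25,86)
E
```

```text
time_s: 7.45
position: [0.4762, 0.2426, 0.3249]
tcp_rot: [[0.978, 0.206, -0.007], [0.206, -0.978, -0.002], [-0.007, 0.0, -1.0]]
force: [1.8, 0.2, 0.6]
opening: 0.778
grasp_force: 0.0
time_s: 8.25
position: [0.5147, 0.0667, 0.3662]
tcp_rot: [[0.346, 0.938, -0.0], [0.938, -0.346, 0.0], [0.0, -0.0, -1.0]]
force: [-0.3, -0.2, 0.3]
opening: 0.998
grasp_force: 0.0
0.18 [([156, 13, 71, 62], [476.0, 241.0], [60.0, 12.0], 13.1, 0.1867)]
0.153 [([86, 0, 201, 147], [474.0, 250.0], [134.0, 103.0], -76.8, 0.1588)]
0.135 [([276, 64, 38, 62], [534.0, 188.0], [54.0, 8.0], -80.9, 0.1515), ([263, 92, 43, 40], [521.0, 175.0], [36.0, 21.0], -75.6, 0.1483), ([237, 112, 32, 24], [490.0, 179.0], [30.0, 7.0], 12.7, 0.1396), ([202, 129, 42, 52], [460.0, 162.0], [38.0, 29.0], -76.9, 0.1486), ([335, 164, 29, 42], [554.0, 98.0], [42.0, 6.0], -77.0, 0.1515), ([305, 169, 48, 74], [530.0, 81.0], [73.0, 32.0], 50.2, 0.1457), ([302, 206, 28, 22], [513.0, 80.0], [30.0, 7.0], 13.1, 0.1395), ([257, 209, 47, 46], [476.0, 82.0], [41.0, 29.0], -65.6, 0.1488)]
0.1 [([227, 104, 116, 129], [495.0, 128.0], [112.0, 77.0], -76.5, 0.1224), ([459, 149, 51, 45], [691.0, 57.0], [45.0, 45.0], -61.2, 0.1203)]
brass [([238, 112, 30, 27], [488.0, 180.0], [29.0, 12.0], 14.1, 0.1379), ([301, 204, 28, 23], [513.0, 78.0], [28.0, 13.0], 12.8, 0.1377)]
row [-0.743  0.571  0.581] [-0.0001 -0.     -0.0889] from [0.5146 0.0668 0.3662] yaw 69.99
```

View pics/w3.png

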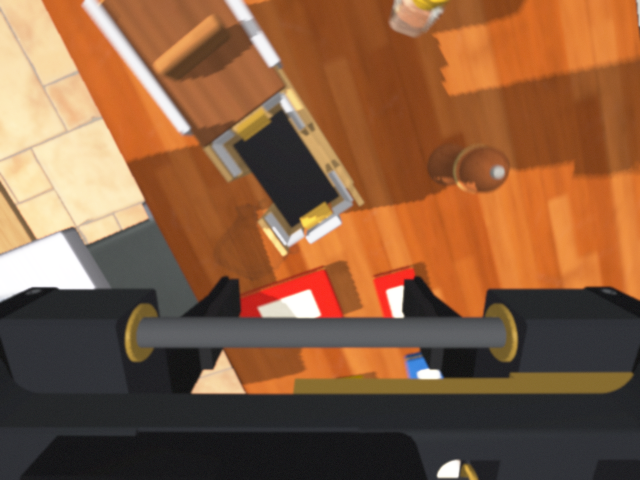

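The view shows the well (295,170) empty and clear, with its catches at (253,123) and (315,215). Well centre is (0.501, 0.129) at 103.1°, and the handle sits 115 mm off it, so the cover is fully open. Next is the red tin.

```bash

python3 -m pendant '[[-0.2,0.15,0,0,0,-0.02,-1],[-0.4,0.3,0.2,0,0,-0.06,-1],[-0.6,0.4,0.3,0,0,-0.089,-1],[-0.8,0.5,0.4,0,0,-0.089,-1],[-1,0.6,0.5,0,0,-0.089,-1],[-1,0.654,0.5,0,0,-0.089,-1],[-1,0.654,0.5,0,0,-0.089,-1]]'
cat > see.py <<'E'
import sys; from h import *
# see.py name colour
col=sys.argv[1]
rng={'red':(0,8,150,80),'blue':(100,125,120,50),'yellow':(18,34,120,60),'white':(0,180,-1,120)}[col]
img,d,K,k1,T=cam('wrist'); P=cloud(d,K,k1,T); np.savez('last.npz',img=img,P=P); H=hsv(img).astype(int)
m=np.ones((480,640),bool)
for o in comps(m,P,.011,.034,300):
    x,y,w,h=o[0]; hh=np.median(H[y:y+h,x:x+w].reshape(-1,3),0); print(o,'hsv',hh)
E
python3 see.py red; python3 - <<'E'
from h import *
to(.571,-.112,.12,86)
E
```

```text
time_s: 9.0
position: [0.5681, -0.1689, 0.265]
tcp_rot: [[0.083, 0.997, -0.0], [0.997, -0.083, 0.0], [0.0, -0.0, -1.0]]
force: [0.1, 0.1, -0.0]
opening: 0.998
grasp_force: 0.0
([69, 70, 166, 106], [418.0, -58.0], [142.0, 86.0], -0.6, 0.0269) hsv [  2. 213. 237.]
([289, 113, 62, 102], [572.0, -110.0], [99.0, 60.0], 85.9, 0.0185) hsv [  2. 215. 254.]
([307, 257, 56, 60], [577.0, -245.0], [71.0, 60.0], 83.5, 0.0185) hsv [106. 155. 234.]
([190, 268, 55, 49], [445.0, -238.0], [60.0, 54.0], -10.5, 0.018) hsv [ 29. 159. 159.]
row [ 0.275 -0.004  0.728] [-0.0003 -0.0003 -0.0036] from [ 0.5674 -0.167   0.2656] yaw 85.36
```

Red tin at (0.572, -0.110), 85.9°, measuring 99 x 60 mm. The other red one measures 142 x 86 mm, so this is tea_red. Grasping it.

```bash

python3 -m pendant '[[0.2,0,0.2,0,0,-0.003,-1],[0.286,0,0.4,0,0,-0.003,-1],[0.286,0,0.6,0,0,-0.003,-1],[0.286,0,0.8,0,0,-0.003,-1],[0.286,0,0.9,0,0,-0.003,-1],[0.286,0,0.96,0,0,-0.003,-1],[0.286,0,0.96,0,0,-0.003,-1],[0.286,0,0.96,0,0,-0.003,1]]'
python3 -m pendant '[[0,0,0,0,0,0,1],[0,0,0,0,0,0,1],[0,0,0,0,0,0,1],[0,0,0,0,0,0,1],[0,0,0,0,0,0,1]]'
```

```text
time_s: 9.85
position: [0.5725, -0.1088, 0.0755]
tcp_rot: [[0.068, 0.998, 0.002], [0.998, -0.068, -0.001], [-0.0, 0.002, -1.0]]
force: [0.2, -0.2, -0.5]
opening: 0.967
grasp_force: 0.0
time_s: 10.35
position: [0.5723, -0.1095, 0.0751]
tcp_rot: [[0.068, 0.998, 0.001], [0.998, -0.068, -0.001], [-0.0, 0.001, -1.0]]
force: [-1.2, 0.6, 5.6]
opening: 0.688
grasp_force: 30.0
```

```bash

python3 -m pendant '[[0,0,-0.1,0,0,0,1],[0,0,-0.3,0,0,0,1],[0,0,-0.5,0,0,0,1],[0,0,-0.7,0,0,0,1],[0,0,-0.9,0,0,0,1],[0,0,-1,0,0,0,1],[0,0,-1,0,0,0,1]]'
python3 to.py .501 .129 .275 103.1
```

```text
time_s: 11.05
position: [0.5733, -0.1098, 0.2775]
tcp_rot: [[0.068, 0.998, 0.007], [0.998, -0.068, -0.003], [-0.002, 0.007, -1.0]]
force: [0.9, -0.1, -2.3]
opening: 0.684
grasp_force: 30.0
row [ 1.167 -0.442  0.007] [ 0.0021  0.001  -0.0946] from [ 0.5733 -0.1098  0.2775] yaw 86.08
```

```bash

python3 -m pendant '[[0.15,-0.06,0,0,0,-0.01,1],[0.3,-0.12,0,0,0,-0.025,1],[0.5,-0.2,0,0,0,-0.04,1],[0.7,-0.27,0,0,0,-0.06,1],[0.9,-0.35,0,0,0,-0.08,1],[1,-0.4,0,0,0,-0.0946,1],[1,-0.442,0,0,0,-0.0946,1],[1,-0.442,0,0,0,-0.0946,1]]'
python3 to.py .501 .129 .275 103.1
```

```text
time_s: 11.85
position: [0.4952, 0.0966, 0.2726]
tcp_rot: [[-0.228, 0.974, -0.005], [0.974, 0.228, -0.0], [0.001, -0.005, -1.0]]
force: [-0.4, -0.7, -1.0]
opening: 0.689
grasp_force: 30.0
row [ 0.151  0.065 -0.012] [-0.0015 -0.0002  0.0004] from [0.4952 0.0966 0.2726] yaw 103.17
```

```bash

python3 -m pendant '[[0.1,0.04,0,0,0,0,1],[0.151,0.065,0,0,0,0,1],[0.151,0.065,0,0,0,0,1],[0.151,0.065,0,0,0,0,1]]'
cat > held.py <<'E'
from h import *
img,d,K,k1,T=cam('wrist'); P=cloud(d,K,k1,T); np.savez('last.npz',img=img,P=P)
s=readout.read_state(); R=np.array(s['tcp_rot']); Q=(P-s['position'])@R
m=(Q[...,2]>.04)&(Q[...,2]<.08)&(abs(Q[...,0])<.1)&(abs(Q[...,1])<.06)
q=Q[m]; print(len(q), 'tool-frame x',np.round(np.nanpercentile(q[:,0],[0.5,2,98,99.5]),4),'y',np.round(np.nanpercentile(q[:,1],[1,99]),4),'z',np.round(np.nanmedian(q[:,2]),4))
A=np.ones((480,640),bool)
H=hsv(img); br=(H[...,0]>20)&(H[...,0]<32)&(H[...,1]>150); print('brass',comps(br,P,.12,.15,30))
to(.501,.129,.275,103.1); save('held',img)
E
python3 held.py
```

```text
time_s: 12.25
position: [0.5033, 0.1279, 0.2738]
tcp_rot: [[-0.227, 0.974, -0.001], [0.974, 0.227, -0.001], [-0.001, -0.001, -1.0]]
force: [-0.0, -0.6, -0.7]
opening: 0.682
grasp_force: 30.0
18429 tool-frame x [-0.039  -0.0374  0.049   0.0496] y [-0.0353  0.0363] z 0.0566
brass [([300, 180, 40, 12], [491.0, 178.0], [27.0, 10.0], 13.2, 0.1376)]
row [ 0.008 -0.009 -0.005] [-0.0002  0.0001 -0.0001] from [0.5032 0.1278 0.2739] yaw 103.08
```

View pics/held.png

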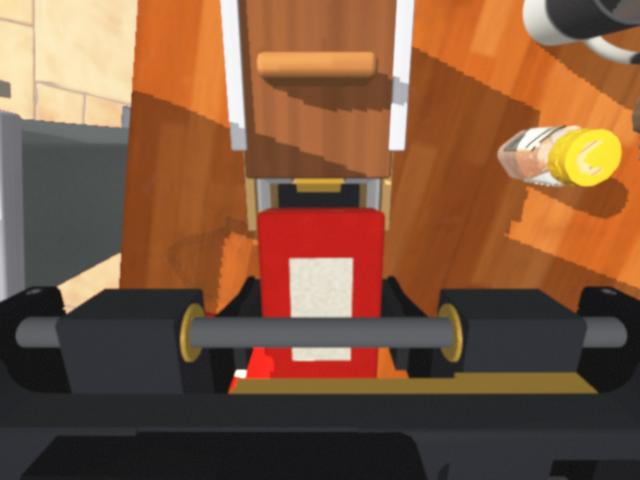

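The picture shows the tin gripped straight and centred over the well (far catch at (320,185)). Lowering to the catches, then pressing.

```bash

python3 -m pendant '[[0.008,-0.009,0.1,0,0,0,1],[0.008,-0.009,0.2,0,0,0,1],[0.008,-0.009,0.25,0,0,0,1],[0.008,-0.009,0.29,0,0,0,1],[0.008,-0.009,0.29,0,0,0,1],[0.008,-0.009,0.29,0,0,0,1]]'
python3 to.py .501 .129 .200 103.1
```

```text
time_s: 12.9
position: [0.5014, 0.1296, 0.2166]
tcp_rot: [[-0.227, 0.974, 0.001], [0.974, 0.227, -0.0], [-0.0, 0.001, -1.0]]
force: [-0.8, -0.4, -0.6]
opening: 0.685
grasp_force: 30.0
row [-0.003 -0.003  0.083] [0.0002 0.0001 0.    ] from [0.5014 0.1296 0.2166] yaw 103.1
```

```bash

python3 -m pendant '[[-0.003,-0.003,0.03,0,0,0,1],[-0.003,-0.003,0.06,0,0,0,1],[-0.003,-0.003,0.09,0,0,0,1],[-0.003,-0.003,0.12,0,0,0,1],[-0.003,-0.003,0.12,0,0,0,1]]'
python3 -m pendant '[[0,0,0.02,0,0,0,1],[0,0,0.04,0,0,0,1],[0,0,0.07,0,0,0,1],[0,0,0.07,0,0,0,1]]'; python3 to.py .501 .129 .18 103.1
```

```text
time_s: 13.4
position: [0.5011, 0.1291, 0.1918]
tcp_rot: [[-0.227, 0.974, 0.001], [0.974, 0.227, 0.0], [-0.0, 0.001, -1.0]]
force: [1.9, 0.6, 0.6]
opening: 0.687
grasp_force: 30.0
time_s: 13.8
position: [0.5008, 0.1291, 0.1776]
tcp_rot: [[-0.227, 0.974, 0.0], [0.974, 0.227, -0.0], [-0.0, 0.0, -1.0]]
force: [2.3, 1.3, 2.3]
opening: 0.683
grasp_force: 30.0
row [-0.001  0.001 -0.012] [0.0001 0.     0.0001] from [0.5008 0.1291 0.1776] yaw 103.12
```

```bash

python3 -m pendant '[[0,0,0.01,0,0,0,1],[0,0,0.01,0,0,0,-0.6],[0,0,0.01,0,0,0,-0.6],[0,0,0.01,0,0,0,-0.6],[0,0,0.01,0,0,0,-0.6],[0,0,-0.2,0,0,0,-0.6],[0,0,-0.4,0,0,0,-0.6],[0,0,-0.6,0,0,0,-0.6]]'
python3 -m pendant '[[-0.15,0,-0.1,0,0,0,-1],[-0.3,0,-0.2,0,0,0,-1],[-0.3,0,-0.2,0,0,0,-1]]'
cat > well.py <<'E'
from h import *
import sys
img,d,K,k1,T=cam('wrist'); P=cloud(d,K,k1,T); np.savez('last.npz',img=img,P=P)
a=np.radians(103.1); ux=np.array([np.cos(a),np.sin(a)]); uy=np.array([-np.sin(a),np.cos(a)])
D=P[...,:2]-[.501,.129]; X=D@ux; Y=D@uy
for lo,hi in((-.043,-.025),(-.025,0),(0,.025),(.025,.043)):
    m=(X>lo)&(X<hi)&(abs(Y)<.025); print(lo,'n',m.sum(),'z',np.round(np.median(P[m][:,2]),4),'rgb',np.median(img[m],0))
save('well',cv2.resize(img[0:330,120:520],(640,528)))
E
python3 well.py
```

```text
time_s: 14.6
position: [0.4999, 0.129, 0.2992]
tcp_rot: [[-0.227, 0.974, -0.002], [0.974, 0.227, -0.0], [0.0, -0.002, -1.0]]
force: [0.1, -0.3, -1.0]
opening: 0.8
grasp_force: 0.0
time_s: 14.9
position: [0.5164, 0.068, 0.3413]
tcp_rot: [[-0.224, 0.975, 0.007], [0.975, 0.224, -0.002], [-0.004, 0.007, -1.0]]
force: [0.5, 0.4, -0.5]
opening: 0.964
grasp_force: 0.0
-0.043 n 31071 z 0.3801 rgb [38. 39. 41.]
-0.025 n 1533 z 0.1286 rgb [224. 218. 199.]
0 n 1644 z 0.1286 rgb [225. 219. 201.]
0.025 n 1280 z 0.1286 rgb [198.  35.  28.]
```

View pics/well.png

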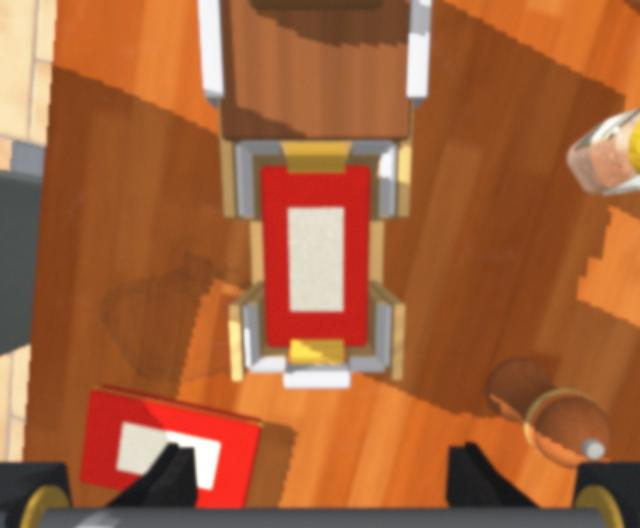

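The red tin is held flat under both catches at (317,155) and (317,350), its lid level at about 130 mm. Next the blue one.

```bash
python3 to.py .567 -.325 .265 84
```

```text
row [-1.98  -0.19   0.374] [1.000e-03 1.000e-04 1.053e-01] from [0.5149 0.0695 0.3395] yaw 102.96
```

```bash

python3 -m pendant '[[-0.25,-0.02,0,0,0,0,-1],[-0.5,-0.05,0.1,0,0,0,-1],[-0.75,-0.08,0.15,0,0,0,-1],[-1,-0.1,0.2,0,0,0,-1]]'
python3 -m pendant '[[-0.25,-0.02,0,0,0,0.02,-1],[-0.5,-0.05,0.1,0,0,0.05,-1],[-0.75,-0.08,0.15,0,0,0.08,-1],[-0.98,-0.09,0.17,0,0,0.105,-1],[-0.98,-0.09,0.17,0,0,0.105,-1],[-0.98,-0.09,0.17,0,0,0.105,-1]]'
python3 see.py blue;python3 to.py .575 -.261 .0755 84
```

```text
time_s: 15.35
position: [0.538, -0.1221, 0.2976]
tcp_rot: [[-0.228, 0.974, -0.004], [0.974, 0.228, 0.002], [0.003, -0.003, -1.0]]
force: [1.1, 0.6, -0.3]
opening: 1.004
grasp_force: 0.0
time_s: 15.95
position: [0.5654, -0.317, 0.2634]
tcp_rot: [[0.102, 0.995, -0.003], [0.995, -0.102, 0.003], [0.003, -0.003, -1.0]]
force: [-0.7, 0.8, 0.2]
opening: 0.999
grasp_force: 0.0
([44, 0, 126, 14], [399.0, -100.0], [104.0, 7.0], -3.3, 0.0231) hsv [  7. 202. 134.]
([190, 93, 63, 108], [475.0, -231.0], [99.0, 60.0], 80.0, 0.0184) hsv [ 29. 255. 255.]
([295, 115, 63, 102], [575.0, -260.0], [99.0, 60.0], 83.6, 0.0185) hsv [106. 176. 230.]
([529, 145, 90, 121], [812.0, -322.0], [129.0, 43.0], 73.2, 0.0236) hsv [ 15. 108. 121.]
([153, 277, 56, 40], [394.0, -390.0], [59.0, 44.0], -24.1, 0.0182) hsv [157.  46. 254.]
([285, 281, 58, 36], [547.0, -406.0], [60.0, 43.0], 2.4, 0.0184) hsv [  0.   0. 255.]
([296, 347, 52, 18], [549.0, -473.0], [60.0, 25.0], -2.6, 0.0184) hsv [  0.   0. 255.]
row [0.274 0.024 0.943] [-0.001  -0.001   0.0013] from [ 0.5653 -0.3156  0.2639] yaw 84.23
```

The yellow tin has been knocked and is now at (0.475, -0.231), 80°. Blue is at (0.575, -0.260), 83.6°, with room for the fingers.

```bash

python3 -m pendant '[[0.2,0.024,0.2,0,0,0.003,-1],[0.279,0.024,0.4,0,0,0.003,-1],[0.279,0.024,0.6,0,0,0.003,-1],[0.279,0.024,0.8,0,0,0.003,-1],[0.279,0.024,0.9,0,0,0.003,-1],[0.279,0.024,0.945,0,0,0.003,-1],[0.279,0.024,0.945,0,0,0.003,1],[0.279,0.024,0.945,0,0,0.003,1]]'
python3 -m pendant '[[0,0,0,0,0,0,1],[0,0,0,0,0,0,1],[0,0,0,0,0,0,1],[0,0,0,0,0,0,1]]'
python3 -m pendant '[[0,0,-0.1,0,0,0,1],[0,0,-0.3,0,0,0,1],[0,0,-0.5,0,0,0,1],[0,0,-0.7,0,0,0,1],[0,0,-0.9,0,0,0,1],[0,0,-1,0,0,0,1],[0,0,-1,0,0,0,1]]'
python3 to.py .501 .129 .275 103.1
```

```text
time_s: 16.8
position: [0.5771, -0.2615, 0.0778]
tcp_rot: [[0.109, 0.994, 0.001], [0.994, -0.109, -0.001], [-0.001, 0.002, -1.0]]
force: [0.4, 0.3, 0.6]
opening: 0.893
grasp_force: 0.0
time_s: 17.2
position: [0.5766, -0.2623, 0.078]
tcp_rot: [[0.11, 0.994, 0.001], [0.994, -0.11, -0.001], [-0.001, 0.001, -1.0]]
force: [-1.4, 1.2, 5.8]
opening: 0.688
grasp_force: 30.0
time_s: 17.9
position: [0.5779, -0.2631, 0.2806]
tcp_rot: [[0.11, 0.994, 0.007], [0.994, -0.11, -0.005], [-0.004, 0.008, -1.0]]
force: [0.3, -0.9, -1.0]
opening: 0.683
grasp_force: 30.0
row [ 1.906 -0.599  0.016] [ 0.0022  0.0017 -0.108 ] from [ 0.5779 -0.2631  0.2806] yaw 83.66
```

```bash

python3 -m pendant '[[0.15,-0.05,0,0,0,0,1],[0.3,-0.1,0,0,0,0,1],[0.5,-0.16,0,0,0,0,1],[0.7,-0.22,0,0,0,0,1],[0.9,-0.28,0,0,0,0,1],[0.95,-0.3,0,0,0,0,1],[0.95,-0.3,0,0,0,0,1]]'
python3 -m pendant '[[0.15,-0.05,0,0,0,-0.01,1],[0.3,-0.1,0,0,0,-0.03,1],[0.5,-0.16,0,0,0,-0.06,1],[0.7,-0.22,0,0,0,-0.09,1],[0.9,-0.28,0,0,0,-0.108,1],[0.955,-0.3,0,0,0,-0.108,1],[0.955,-0.3,0,0,0,-0.108,1],[0.955,-0.3,0,0,0,-0.108,1]]'
python3 held.py
```

```text
time_s: 18.6
position: [0.5363, -0.0647, 0.2751]
tcp_rot: [[0.107, 0.994, -0.003], [0.994, -0.107, 0.001], [0.001, -0.004, -1.0]]
force: [-0.2, -1.6, -1.1]
opening: 0.688
grasp_force: 30.0
time_s: 19.4
position: [0.5001, 0.1285, 0.2762]
tcp_rot: [[-0.226, 0.974, 0.0], [0.974, 0.226, -0.001], [-0.001, 0.0, -1.0]]
force: [0.5, 0.3, -2.7]
opening: 0.687
grasp_force: 30.0
19023 tool-frame x [-0.041  -0.0393  0.0519  0.0526] y [-0.0354  0.0358] z 0.0594
brass [([303, 181, 41, 10], [490.0, 179.0], [27.0, 7.0], 13.2, 0.1393)]
row [0.003 0.005 0.007] [ 0.0001  0.0003 -0.0005] from [0.5001 0.1282 0.2763] yaw 103.0
```

```bash

python3 -m pendant '[[-0.01,0.005,0.1,0,0,0,1],[-0.01,0.005,0.2,0,0,0,1],[-0.01,0.005,0.25,0,0,0,1],[-0.01,0.005,0.28,0,0,0,1],[-0.01,0.005,0.28,0,0,0,1],[-0.01,0.005,0.28,0,0,0,1]]'
python3 to.py .5015 .1265 .180 103.1
python3 -m pendant '[[0,0,0.03,0,0,0,1],[0,0,0.06,0,0,0,1],[0,0,0.09,0,0,0,1],[0,0,0.12,0,0,0,1],[0,0,0.12,0,0,0,1]]'
python3 -m pendant '[[0,0,0.02,0,0,0,1],[0,0,0.04,0,0,0,1],[0,0,0.08,0,0,0,1],[0,0,0.08,0,0,0,1]]'; python3 to.py .5015 .1265 .18 103.1
```

```text
time_s: 20.05
position: [0.5012, 0.1278, 0.221]
tcp_rot: [[-0.226, 0.974, 0.001], [0.974, 0.226, -0.0], [-0.0, 0.001, -1.0]]
force: [-0.3, -0.2, -0.9]
opening: 0.685
grasp_force: 30.0
row [-0.007 -0.     0.205] [ 0.0003  0.0001 -0.0001] from [0.5012 0.1278 0.221 ] yaw 103.08
time_s: 20.55
position: [0.5016, 0.1282, 0.1964]
tcp_rot: [[-0.227, 0.974, 0.002], [0.974, 0.227, 0.0], [-0.0, 0.002, -1.0]]
force: [2.2, -0.9, 0.7]
opening: 0.685
grasp_force: 30.0
time_s: 20.95
position: [0.5008, 0.1281, 0.1798]
tcp_rot: [[-0.227, 0.974, -0.0], [0.974, 0.227, 0.0], [0.0, 0.0, -1.0]]
force: [2.2, 0.4, 3.7]
opening: 0.685
grasp_force: 30.0
row [-0.009  0.002 -0.001] [ 0. -0.  0.] from [0.5008 0.1281 0.1798] yaw 103.1
```

```bash

python3 -m pendant '[[0,0,0.01,0,0,0,1],[0,0,0.01,0,0,0,-0.6],[0,0,0.01,0,0,0,-0.6],[0,0,0.01,0,0,0,-0.6],[0,0,0.01,0,0,0,-0.6],[0,0,-0.2,0,0,0,-0.6],[0,0,-0.4,0,0,0,-0.6],[0,0,-0.6,0,0,0,-0.6]]'
python3 -m pendant '[[-0.15,0,-0.1,0,0,0,-1],[-0.3,0,-0.2,0,0,0,-1],[-0.3,0,-0.2,0,0,0,-1]]'
python3 well.py; python3 to.py .465 -.293 .265 80
```

```text
time_s: 21.75
position: [0.4998, 0.1281, 0.3014]
tcp_rot: [[-0.227, 0.974, -0.002], [0.974, 0.227, -0.0], [0.0, -0.002, -1.0]]
force: [1.0, 0.1, -0.1]
opening: 0.8
grasp_force: 0.0
time_s: 22.05
position: [0.5163, 0.0672, 0.3435]
tcp_rot: [[-0.224, 0.975, 0.007], [0.975, 0.224, -0.002], [-0.003, 0.006, -1.0]]
force: [0.0, 0.3, -1.2]
opening: 0.969
grasp_force: 0.0
-0.043 n 30982 z 0.3824 rgb [38. 40. 42.]
-0.025 n 1528 z 0.1286 rgb [223. 218. 199.]
0 n 1628 z 0.1287 rgb [225. 219. 200.]
0.025 n 1252 z 0.1286 rgb [ 45.  93. 152.]
row [-1.706 -0.649  0.383] [0.0009 0.     0.1275] from [0.5148 0.0685 0.3418] yaw 102.96
```

Blue is held too: lid level at 130 mm and blue on top. Next is yellow.

```bash

python3 -m pendant '[[-0.25,-0.1,0,0,0,0,-1],[-0.5,-0.2,0.1,0,0,0,-1],[-0.75,-0.28,0.15,0,0,0,-1],[-0.9,-0.33,0.2,0,0,0,-1]]'
python3 -m pendant '[[-0.2,-0.08,0,0,0,0.02,-1],[-0.4,-0.17,0.1,0,0,0.05,-1],[-0.6,-0.24,0.15,0,0,0.08,-1],[-0.8,-0.31,0.17,0,0,0.12,-1],[-0.8,-0.31,0.18,0,0,0.1275,-1],[-0.8,-0.31,0.18,0,0,0.1275,-1]]'
python3 see.py yellow;python3 to.py .475 -.231 .076 80
```

```text
time_s: 22.5
position: [0.4895, -0.1208, 0.2992]
tcp_rot: [[-0.228, 0.974, -0.002], [0.974, 0.228, 0.002], [0.002, -0.002, -1.0]]
force: [1.0, -0.1, 0.3]
opening: 1.0
grasp_force: 0.0
time_s: 23.1
position: [0.4658, -0.2897, 0.2628]
tcp_rot: [[0.172, 0.985, -0.003], [0.985, -0.172, 0.004], [0.003, -0.004, -1.0]]
force: [-0.2, 0.1, -0.3]
opening: 1.0
grasp_force: 0.0
([142, 0, 167, 46], [415.0, -95.0], [143.0, 32.0], -9.8, 0.0265) hsv [  2. 215. 194.]
([289, 114, 62, 102], [474.0, -232.0], [99.0, 60.0], 80.2, 0.0185) hsv [ 29. 255. 255.]
([625, 205, 15, 46], [792.0, -354.0], [51.0, 15.0], -84.7, 0.0158) hsv [ 15. 107. 130.]
([248, 295, 90, 22], [417.0, -379.0], [102.0, 24.0], -11.5, 0.018) hsv [158. 115. 229.]
([381, 294, 22, 23], [527.0, -396.0], [25.0, 23.0], 83.5, 0.0183) hsv [  0.   1. 255.]
([266, 347, 63, 13], [411.0, -437.0], [73.0, 18.0], -10.2, 0.0183) hsv [158.  86. 249.]
([390, 347, 38, 27], [539.0, -466.0], [39.0, 39.0], 2.6, 0.0186) hsv [  0.    0.5 255. ]
row [ 0.29  -0.002  0.937] [-0.001  -0.001   0.0012] from [ 0.466  -0.2888  0.2633] yaw 80.21
```

```bash

python3 -m pendant '[[0.2,-0.005,0.2,0,0,0,-1],[0.278,-0.005,0.4,0,0,0,-1],[0.278,-0.005,0.6,0,0,0,-1],[0.278,-0.005,0.8,0,0,0,-1],[0.278,-0.005,0.9,0,0,0,-1],[0.278,-0.005,0.945,0,0,0,-1],[0.278,-0.005,0.945,0,0,0,1],[0.278,-0.005,0.945,0,0,0,1]]'
python3 -m pendant '[[0,0,0,0,0,0,1],[0,0,0,0,0,0,1],[0,0,0,0,0,0,1],[0,0,0,0,0,0,1]]'
python3 -m pendant '[[0,0,-0.1,0,0,0,1],[0,0,-0.3,0,0,0,1],[0,0,-0.5,0,0,0,1],[0,0,-0.7,0,0,0,1],[0,0,-0.9,0,0,0,1],[0,0,-1,0,0,0,1],[0,0,-1,0,0,0,1]]'
python3 to.py .501 .129 .275 103.1
```

```text
time_s: 23.95
position: [0.4758, -0.2351, 0.0765]
tcp_rot: [[0.169, 0.986, 0.001], [0.986, -0.169, -0.001], [-0.001, 0.001, -1.0]]
force: [-0.0, -0.3, -0.6]
opening: 0.893
grasp_force: 0.0
time_s: 24.35
position: [0.4754, -0.2358, 0.0767]
tcp_rot: [[0.171, 0.985, 0.001], [0.985, -0.171, -0.001], [-0.001, 0.001, -1.0]]
force: [-0.3, 1.4, 6.5]
opening: 0.687
grasp_force: 30.0
time_s: 25.05
position: [0.4765, -0.2366, 0.2791]
tcp_rot: [[0.171, 0.985, 0.007], [0.985, -0.171, -0.005], [-0.004, 0.007, -1.0]]
force: [-0.3, -0.3, -0.4]
opening: 0.683
grasp_force: 30.0
row [ 1.822 -0.192  0.012] [ 0.002   0.0017 -0.1275] from [ 0.4765 -0.2366  0.2791] yaw 80.15
```

```bash

python3 -m pendant '[[0.15,-0.02,0,0,0,0,1],[0.3,-0.03,0,0,0,0,1],[0.5,-0.05,0,0,0,0,1],[0.7,-0.07,0,0,0,0,1],[0.85,-0.09,0,0,0,0,1],[0.91,-0.095,0,0,0,0,1],[0.91,-0.095,0,0,0,0,1]]'
python3 -m pendant '[[0.15,-0.02,0,0,0,-0.01,1],[0.3,-0.03,0,0,0,-0.03,1],[0.5,-0.05,0,0,0,-0.07,1],[0.7,-0.07,0,0,0,-0.1,1],[0.85,-0.09,0,0,0,-0.1275,1],[0.91,-0.097,0,0,0,-0.1275,1],[0.91,-0.097,0,0,0,-0.1275,1],[0.91,-0.097,0,0,0,-0.1275,1]]'
python3 held.py
```

```text
time_s: 25.75
position: [0.4869, -0.0516, 0.2745]
tcp_rot: [[0.168, 0.986, -0.002], [0.986, -0.168, 0.001], [0.0, -0.002, -1.0]]
force: [-0.1, -0.7, -0.2]
opening: 0.688
grasp_force: 30.0
time_s: 26.55
position: [0.4998, 0.1283, 0.2752]
tcp_rot: [[-0.225, 0.974, -0.0], [0.974, 0.225, -0.001], [-0.001, -0.001, -1.0]]
force: [0.2, -0.8, -0.7]
opening: 0.685
grasp_force: 30.0
19508 tool-frame x [-0.0402 -0.0384  0.0535  0.0543] y [-0.0354  0.0359] z 0.0582
brass [([303, 181, 41, 10], [490.0, 179.0], [27.0, 7.0], 12.9, 0.1389)]
row [0.003 0.007 0.002] [-0.0002  0.0002 -0.0006] from [0.4998 0.128  0.2753] yaw 102.99
```

```bash

python3 -m pendant '[[-0.018,0.006,0.1,0,0,0,1],[-0.018,0.006,0.2,0,0,0,1],[-0.018,0.006,0.25,0,0,0,1],[-0.018,0.006,0.28,0,0,0,1],[-0.018,0.006,0.28,0,0,0,1],[-0.018,0.006,0.28,0,0,0,1]]'
python3 to.py .502 .1248 .179 103.1
python3 -m pendant '[[-0.004,0,0.03,0,0,0,1],[-0.004,0,0.06,0,0,0,1],[-0.004,0,0.09,0,0,0,1],[-0.004,0,0.12,0,0,0,1],[-0.004,0,0.12,0,0,0,1]]'
python3 -m pendant '[[0,0,0.02,0,0,0,1],[0,0,0.04,0,0,0,1],[0,0,0.085,0,0,0,1],[0,0,0.085,0,0,0,1]]'; python3 to.py .502 .1248 .179 103.1
```

```text
time_s: 27.2
position: [0.502, 0.1261, 0.22]
tcp_rot: [[-0.226, 0.974, 0.001], [0.974, 0.226, -0.0], [-0.0, 0.001, -1.0]]
force: [-0.5, -0.2, -0.3]
opening: 0.685
grasp_force: 30.0
row [-0.007 -0.002  0.205] [ 0.0003  0.0001 -0.0001] from [0.502  0.1261 0.22  ] yaw 103.08
time_s: 27.7
position: [0.5027, 0.1257, 0.1955]
tcp_rot: [[-0.227, 0.974, 0.003], [0.974, 0.227, -0.0], [-0.001, 0.002, -1.0]]
force: [1.5, -0.0, 1.3]
opening: 0.685
grasp_force: 30.0
time_s: 28.1
position: [0.502, 0.1257, 0.1779]
tcp_rot: [[-0.227, 0.974, 0.0], [0.974, 0.227, 0.0], [-0.0, 0.0, -1.0]]
force: [1.1, -0.3, 4.0]
opening: 0.687
grasp_force: 30.0
row [-0.004 -0.001 -0.005] [0.0001 0.     0.0001] from [0.502  0.1257 0.1779] yaw 103.11
```

```bash

python3 -m pendant '[[0,0,0.01,0,0,0,1],[0,0,0.01,0,0,0,-0.6],[0,0,0.01,0,0,0,-0.6],[0,0,0.01,0,0,0,-0.6],[0,0,0.01,0,0,0,-0.6],[0,0,-0.2,0,0,0,-0.6],[0,0,-0.4,0,0,0,-0.6],[0,0,-0.6,0,0,0,-0.6]]'
python3 -m pendant '[[-0.15,0,-0.1,0,0,0,-1],[-0.3,0,-0.2,0,0,0,-1],[-0.3,0,-0.2,0,0,0,-1]]'
python3 well.py; python3 to.py .546 -.497 .265 90
```

```text
time_s: 28.9
position: [0.5011, 0.1257, 0.2995]
tcp_rot: [[-0.227, 0.974, -0.002], [0.974, 0.227, 0.0], [0.001, -0.002, -1.0]]
force: [1.2, 0.0, 0.6]
opening: 0.802
grasp_force: 0.0
time_s: 29.2
position: [0.5176, 0.0647, 0.3416]
tcp_rot: [[-0.224, 0.975, 0.007], [0.975, 0.224, -0.002], [-0.003, 0.007, -1.0]]
force: [0.9, 0.0, -1.0]
opening: 0.966
grasp_force: 0.0
-0.043 n 30830 z 0.3803 rgb [39. 40. 42.]
-0.025 n 1550 z 0.1287 rgb [225. 220. 200.]
0 n 1687 z 0.1286 rgb [227. 221. 202.]
0.025 n 1271 z 0.1287 rgb [224. 174.   0.]
row [-2.777 -0.486  0.375] [0.0009 0.0001 0.072 ] from [0.516  0.0661 0.3398] yaw 102.96
```

Yellow is held level. Next is white, three legs away.

```bash

python3 -m pendant '[[-0.25,-0.04,0,0,0,0,-1],[-0.5,-0.08,0,0,0,0,-1],[-0.75,-0.13,0,0,0,0,-1],[-0.92,-0.16,0,0,0,0,-1]]'
python3 -m pendant '[[-0.25,-0.04,0,0,0,0,-1],[-0.5,-0.08,0,0,0,0,-1],[-0.75,-0.13,0,0,0,0,-1],[-0.92,-0.16,0.1,0,0,0,-1]]'
python3 -m pendant '[[-0.25,-0.04,0,0,0,0.02,-1],[-0.5,-0.08,0.1,0,0,0.05,-1],[-0.75,-0.13,0.2,0,0,0.072,-1],[-0.93,-0.16,0.27,0,0,0.072,-1],[-0.93,-0.16,0.27,0,0,0.072,-1],[-0.93,-0.16,0.27,0,0,0.072,-1]]'
python3 see.py white;python3 to.py .546 -.435 .076 90
```

```text
time_s: 29.65
position: [0.5251, -0.1205, 0.3371]
tcp_rot: [[-0.227, 0.974, -0.003], [0.974, 0.227, 0.001], [0.002, -0.002, -1.0]]
force: [1.0, 0.4, -0.2]
opening: 0.998
grasp_force: 0.0
time_s: 30.05
position: [0.5373, -0.3083, 0.3194]
tcp_rot: [[-0.226, 0.974, 0.003], [0.974, 0.226, -0.003], [-0.003, 0.003, -1.0]]
force: [0.0, 0.9, -0.1]
opening: 1.001
grasp_force: 0.0
time_s: 30.65
position: [0.5468, -0.4932, 0.2611]
tcp_rot: [[-0.002, 1.0, -0.003], [1.0, 0.002, 0.006], [0.006, -0.003, -1.0]]
force: [-0.3, 1.4, 0.7]
opening: 0.996
grasp_force: 0.0
([573, 0, 67, 144], [807.0, -357.0], [130.0, 46.0], -71.2, 0.023) hsv [ 14. 108. 116.]
([122, 86, 116, 100], [408.0, -406.0], [99.0, 61.0], -24.3, 0.0185) hsv [ 30.  59. 255.]
([290, 115, 64, 104], [548.0, -436.0], [99.0, 60.0], -87.4, 0.0185) hsv [  0.   0. 255.]
([296, 246, 76, 71], [562.0, -567.0], [88.0, 62.0], -72.7, 0.0208) hsv [ 12. 177. 158.]
([239, 281, 95, 36], [509.0, -570.0], [102.0, 42.0], -0.3, 0.0322) hsv [ 12. 179. 233.]
([169, 289, 34, 28], [399.0, -582.0], [38.0, 21.0], 18.9, 0.0205) hsv [15.  29.  79.5]
([220, 347, 120, 46], [500.0, -658.0], [133.0, 60.0], 0.2, 0.0322) hsv [ 12. 179. 230.]
([364, 347, 22, 27], [608.0, -655.0], [41.0, 27.0], -69.9, 0.0222) hsv [ 15.  105.5 142. ]
row [ 0.283 -0.005  0.935] [-0.0006 -0.0013  0.001 ] from [ 0.5475 -0.4924  0.2628] yaw 90.17
```

```bash

python3 -m pendant '[[0.2,0.003,0.2,0,0,-0.0135,-1],[0.29,0.003,0.4,0,0,-0.0135,-1],[0.29,0.003,0.6,0,0,-0.0135,-1],[0.29,0.003,0.8,0,0,-0.0135,-1],[0.29,0.003,0.9,0,0,-0.0135,-1],[0.29,0.003,0.94,0,0,-0.0135,-1],[0.29,0.003,0.94,0,0,-0.0135,1],[0.29,0.003,0.94,0,0,-0.0135,1]]'
python3 -m pendant '[[0,0,0,0,0,0,1],[0,0,0,0,0,0,1],[0,0,0,0,0,0,1],[0,0,0,0,0,0,1]]'
python3 -m pendant '[[0,0,-0.1,0,0,0,1],[0,0,-0.3,0,0,0,1],[0,0,-0.5,0,0,0,1],[0,0,-0.7,0,0,0,1],[0,0,-0.9,0,0,0,1],[0,0,-1,0,0,0,1],[0,0,-1,0,0,0,1]]'
python3 to.py .501 .129 .275 103.1
```

```text
time_s: 31.5
position: [0.5491, -0.436, 0.0786]
tcp_rot: [[-0.046, 0.999, 0.002], [0.999, 0.046, -0.002], [-0.002, 0.002, -1.0]]
force: [0.2, -0.7, 0.1]
opening: 0.893
grasp_force: 0.0
time_s: 31.9
position: [0.5485, -0.4367, 0.0782]
tcp_rot: [[-0.045, 0.999, 0.002], [0.999, 0.045, -0.002], [-0.002, 0.002, -1.0]]
force: [0.9, 2.2, 6.0]
opening: 0.686
grasp_force: 30.0
time_s: 32.6
position: [0.5491, -0.4374, 0.2809]
tcp_rot: [[-0.045, 0.999, 0.006], [0.999, 0.045, -0.006], [-0.006, 0.005, -1.0]]
force: [-0.1, -1.8, -0.4]
opening: 0.685
grasp_force: 30.0
row [ 2.84  -0.113  0.011] [ 0.0015  0.0022 -0.0585] from [ 0.5491 -0.4374  0.2809] yaw 92.58
```

```bash

python3 -m pendant '[[0.15,-0.01,0,0,0,0,1],[0.3,-0.01,0,0,0,0,1],[0.5,-0.02,0,0,0,0,1],[0.7,-0.03,0,0,0,0,1],[0.85,-0.035,0,0,0,0,1],[0.95,-0.038,0,0,0,0,1],[0.95,-0.038,0,0,0,0,1]]'
python3 -m pendant '[[0.15,-0.01,0,0,0,0,1],[0.3,-0.01,0,0,0,0,1],[0.5,-0.02,0,0,0,0,1],[0.7,-0.03,0,0,0,0,1],[0.85,-0.035,0,0,0,0,1],[0.95,-0.038,0,0,0,0,1],[0.95,-0.038,0,0,0,0,1]]'
python3 -m pendant '[[0.15,-0.01,0,0,0,-0.01,1],[0.3,-0.01,0,0,0,-0.02,1],[0.5,-0.02,0,0,0,-0.035,1],[0.7,-0.03,0,0,0,-0.05,1],[0.85,-0.035,0,0,0,-0.0585,1],[0.94,-0.038,0,0,0,-0.0585,1],[0.94,-0.038,0,0,0,-0.0585,1],[0.94,-0.038,0,0,0,-0.0585,1]]'
python3 held.py
```

```text
time_s: 33.3
position: [0.5308, -0.2437, 0.2751]
tcp_rot: [[-0.048, 0.999, -0.003], [0.999, 0.048, 0.003], [0.003, -0.003, -1.0]]
force: [-0.6, -0.1, -0.8]
opening: 0.686
grasp_force: 30.0
time_s: 34.0
position: [0.5156, -0.056, 0.276]
tcp_rot: [[-0.047, 0.999, -0.001], [0.999, 0.047, 0.0], [0.0, -0.001, -1.0]]
force: [0.6, -0.1, -1.4]
opening: 0.687
grasp_force: 30.0
time_s: 34.8
position: [0.5007, 0.1291, 0.2763]
tcp_rot: [[-0.227, 0.974, 0.001], [0.974, 0.227, -0.001], [-0.001, 0.0, -1.0]]
force: [-0.2, -0.4, 0.2]
opening: 0.687
grasp_force: 30.0
18750 tool-frame x [-0.0413 -0.0396  0.0509  0.0516] y [-0.0353  0.0361] z 0.0596
brass [([280, 182, 83, 21], [491.0, 174.0], [60.0, 16.0], 13.1, 0.1287)]
row [0.    0.002 0.007] [ 0.0001  0.0003 -0.0003] from [0.5006 0.1288 0.2763] yaw 103.05
```

```bash

python3 -m pendant '[[-0.008,0.002,0.1,0,0,0,1],[-0.008,0.002,0.2,0,0,0,1],[-0.008,0.002,0.25,0,0,0,1],[-0.008,0.002,0.28,0,0,0,1],[-0.008,0.002,0.28,0,0,0,1],[-0.008,0.002,0.28,0,0,0,1]]'
python3 to.py .5013 .1275 .180 103.1
python3 -m pendant '[[-0.003,0,0.03,0,0,0,1],[-0.003,0,0.06,0,0,0,1],[-0.003,0,0.09,0,0,0,1],[-0.003,0,0.12,0,0,0,1],[-0.003,0,0.12,0,0,0,1]]'
python3 -m pendant '[[0,0,0.02,0,0,0,1],[0,0,0.04,0,0,0,1],[0,0,0.085,0,0,0,1],[0,0,0.085,0,0,0,1]]'; python3 to.py .5013 .1275 .18 103.1
```

```text
time_s: 35.45
position: [0.5009, 0.1285, 0.221]
tcp_rot: [[-0.226, 0.974, 0.001], [0.974, 0.226, 0.0], [-0.0, 0.001, -1.0]]
force: [0.9, 0.2, -0.9]
opening: 0.684
grasp_force: 30.0
row [-0.005  0.001  0.205] [ 0.0003  0.0001 -0.0001] from [0.5009 0.1285 0.221 ] yaw 103.08
time_s: 35.95
position: [0.5017, 0.1282, 0.1969]
tcp_rot: [[-0.227, 0.974, 0.003], [0.974, 0.227, -0.0], [-0.001, 0.003, -1.0]]
force: [2.5, 0.2, 1.6]
opening: 0.687
grasp_force: 30.0
time_s: 36.35
position: [0.5015, 0.1282, 0.1798]
tcp_rot: [[-0.227, 0.974, 0.003], [0.974, 0.227, -0.0], [-0.001, 0.002, -1.0]]
force: [2.4, -0.4, 5.1]
opening: 0.687
grasp_force: 30.0
row [-0.003 -0.002 -0.001] [0.0008 0.0002 0.0001] from [0.5015 0.1282 0.1798] yaw 103.12
```

```bash

python3 -m pendant '[[0,0,0.013,0,0,0,1],[0,0,0.013,0,0,0,-0.6],[0,0,0.013,0,0,0,-0.6],[0,0,0.013,0,0,0,-0.6],[0,0,0.013,0,0,0,-0.6],[0,0,-0.2,0,0,0,-0.6],[0,0,-0.4,0,0,0,-0.6],[0,0,-0.6,0,0,0,-0.6]]'
python3 -m pendant '[[-0.15,0,-0.1,0,0,0,-1],[-0.3,0,-0.2,0,0,0,-1],[-0.3,0,-0.2,0,0,0,-1]]'
python3 - <<'E'
exec(open('well.py').read())
w=img
a=cv2.resize(img[0:330,120:520],(400,330))
b=capture('scene')[0]; t=capture('top')[0]
save('chk',np.vstack([np.hstack([a,cv2.resize(b[190:350,160:560],(400,330))]),np.hstack([cv2.resize(t[120:330,60:600],(800,270))])]))
E
```

```text
time_s: 37.15
position: [0.4999, 0.1282, 0.3005]
tcp_rot: [[-0.227, 0.974, -0.002], [0.974, 0.227, 0.0], [0.0, -0.002, -1.0]]
force: [1.6, 0.1, 0.4]
opening: 0.799
grasp_force: 0.0
time_s: 37.45
position: [0.5164, 0.0673, 0.3426]
tcp_rot: [[-0.224, 0.975, 0.007], [0.975, 0.224, -0.002], [-0.003, 0.007, -1.0]]
force: [0.0, 0.0, 0.4]
opening: 0.968
grasp_force: 0.0
-0.043 n 30990 z 0.3814 rgb [38. 40. 42.]
-0.025 n 1533 z 0.1287 rgb [229. 223. 207.]
0 n 1630 z 0.1287 rgb [230. 225. 209.]
0.025 n 1254 z 0.1287 rgb [234. 231. 226.]
```

View pics/chk.png

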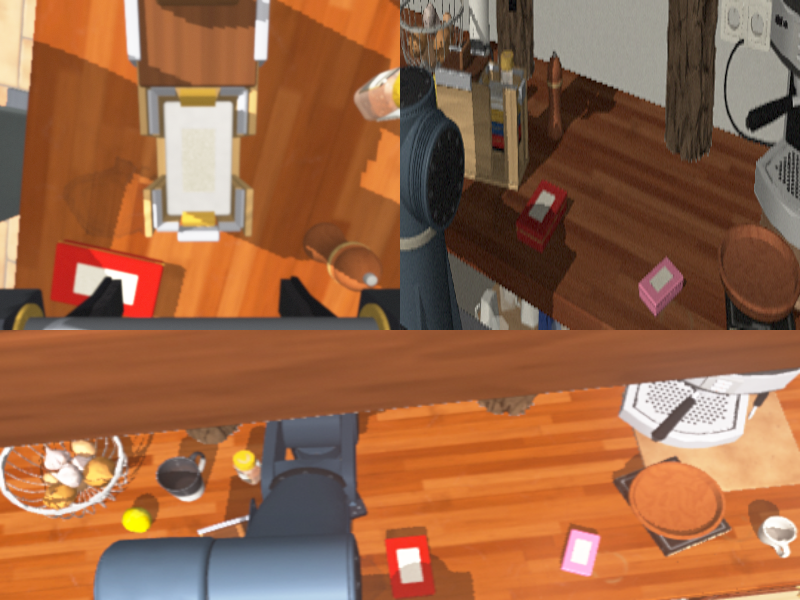

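The views show all four tins latched, with white on top at (197,155) between the catches. Only the bigger red tin and the pink one remain on the worktop, and there is no green. Now to shut the cover.

```bash

python3 -m pendant '[[0.1,0,0,0,0,0.04,-1],[0.2,0,0,0,0,0.08,-1],[0.3,0,0,0,0,0.12,-1],[0.4,0,0,0,0,0.16,-1],[0.5,0,0,0,0,0.2,-1],[0.6,0,0,0,0,0.24,-1],[0.7,0,0,0,0,0.28,-1],[0.8,0,0,0,0,0.3,-1]]'
python3 to.py .475 .241 .30 13.1
```

```text
time_s: 38.4
position: [0.476, 0.2273, 0.3379]
tcp_rot: [[0.656, 0.755, -0.004], [0.755, -0.656, -0.0], [-0.003, -0.003, -1.0]]
force: [-0.6, 0.1, 0.4]
opening: 1.0
grasp_force: 0.0
row [ 0.049 -0.048  0.19 ] [-0.0005  0.0012  0.1994] from [0.476  0.2273 0.3379] yaw 48.99
```

```bash

python3 -m pendant '[[0.05,-0.048,0,0,0,0.04,-1],[0.05,-0.048,0,0,0,0.08,-1],[0.05,-0.048,0,0,0,0.12,-1],[0.05,-0.048,0,0,0,0.16,-1],[0.05,-0.048,0,0,0,0.1994,-1],[0.05,-0.048,0,0,0,0.1994,-1],[0.05,-0.048,0,0,0,0.1994,-1]]'
python3 - <<'E'
from h import *
img,d,K,k1,T=cam('wrist'); P=cloud(d,K,k1,T)
print(comps(np.ones((480,640),bool),P,.18,.2,100)); to(.475,.241,.236,13.1)
E
```

```text
time_s: 39.1
position: [0.4761, 0.24, 0.3385]
tcp_rot: [[0.973, 0.232, -0.003], [0.232, -0.973, -0.0], [-0.003, -0.0, -1.0]]
force: [-0.3, 0.8, -0.5]
opening: 1.003
grasp_force: 0.0
[([313, 210, 16, 74], [477.0, 242.0], [59.0, 12.0], 13.0, 0.1867)]
row [-0.004 -0.007  0.514] [-0.      0.0006  0.0016] from [0.4763 0.2399 0.3388] yaw 13.39
```

```bash

python3 -m pendant '[[0,-0.01,0.2,0,0,0.001,-1],[0,-0.01,0.4,0,0,0.001,-1],[0,-0.01,0.5,0,0,0.001,-1],[0,-0.01,0.512,0,0,0.001,-1],[0,-0.01,0.512,0,0,0.001,-1],[0,-0.01,0.512,0,0,0.001,1],[0,-0.01,0.512,0,0,0.001,1],[0,-0.01,0.512,0,0,0.001,1]]'
python3 -m pendant '[[0,0,0,0,0,0,1],[0,0,0,0,0,0,1],[0,0,0,0,0,0,1],[0,0,0,0,0,0,1],[0,0,0,0,0,0,1],[0,0,0,0,0,0,1],[0,0,0,0,0,0,1],[0,0,0,0,0,0,1]]'
python3 to.py .501 .129 .236 13.1
```

```text
time_s: 39.95
position: [0.4772, 0.2416, 0.2384]
tcp_rot: [[0.974, 0.226, 0.003], [0.226, -0.974, 0.001], [0.003, -0.0, -1.0]]
force: [0.5, -0.0, 0.2]
opening: 0.81
grasp_force: 0.0
time_s: 40.75
position: [0.4768, 0.2404, 0.2371]
tcp_rot: [[0.974, 0.227, 0.0], [0.227, -0.974, -0.003], [-0.0, 0.003, -1.0]]
force: [1.5, -4.5, 0.4]
opening: 0.135
grasp_force: 30.0
row [-0.009  0.57   0.007] [0.0008 0.0001 0.    ] from [0.4768 0.2404 0.2371] yaw 13.1
```

```bash

python3 -m pendant '[[0,0.08,0,0,0,0,1],[0,0.16,0,0,0,0,1],[0,0.25,0,0,0,0,1],[0,0.34,0,0,0,0,1],[0,0.43,0,0,0,0,1],[-0.003,0.5,0,0,0,0,1],[-0.003,0.54,0,0,0,0,1],[-0.003,0.56,0,0,0,0,1]]'
python3 -m pendant '[[0,0.01,0,0,0,0,1],[0,0.02,0,0,0,0,1],[0,0.03,0,0,0,0,1],[0,0.03,0,0,0,0,1],[0,0.03,0,0,0,0,1]]'
python3 to.py .501 .129 .236 13.1
```

```text
time_s: 41.55
position: [0.502, 0.1318, 0.2371]
tcp_rot: [[0.974, 0.225, 0.001], [0.225, -0.974, 0.001], [0.001, -0.0, -1.0]]
force: [2.6, 3.5, -3.3]
opening: 0.13
grasp_force: 30.0
time_s: 42.05
position: [0.5029, 0.128, 0.2371]
tcp_rot: [[0.974, 0.225, 0.001], [0.225, -0.974, 0.003], [0.002, -0.003, -1.0]]
force: [4.2, 6.7, -4.5]
opening: 0.135
grasp_force: 30.0
row [-0.008 -0.007  0.006] [-0.0009 -0.0006 -0.0004] from [0.5029 0.128  0.2371] yaw 13.02
```

```bash

python3 -m pendant '[[0,0.01,0,0,0,0,1],[0,0.02,0,0,0,0,1],[0,0.02,0,0,0,0,1],[0,0.02,0,0,0,0,1]]'
python3 -m pendant '[[0,0,0,0,0,0,1],[0,0,0,0,0,0,-1],[0,0,0,0,0,0,-1],[0,0,0,0,0,0,-1],[0,0,0,0,0,0,-1],[0,0,0,0,0,0,-1],[0,0,0,0,0,0,-1],[0,0,0,0,0,0,-1]]'
python3 -m pendant '[[0,0,0,0,0,0,-1],[0,0,-0.2,0,0,0,-1],[0,0,-0.4,0,0,0,-1],[0,0,-0.6,0,0,0,-1],[0.1,0,-0.6,0,0,0,-1],[0.1,0,-0.6,0,0,0,-1]]'
python3 - <<'E'
from h import *
img,d,K,k1,T=cam('wrist'); P=cloud(d,K,k1,T); save('end',img)
o=comps(np.ones((480,640),bool),P,.18,.2,100); print(o)
for q in o: print(np.hypot(q[1][0]-476.5,q[1][1]-241.5))
E
```

```text
time_s: 42.45
position: [0.503, 0.1274, 0.2371]
tcp_rot: [[0.975, 0.223, 0.0], [0.223, -0.975, 0.01], [0.002, -0.01, -1.0]]
force: [2.3, 20.1, -4.6]
opening: 0.138
grasp_force: 30.1
time_s: 43.25
position: [0.5035, 0.1222, 0.2372]
tcp_rot: [[0.974, 0.225, -0.0], [0.225, -0.974, -0.0], [-0.0, 0.0, -1.0]]
force: [-0.2, 0.2, -0.0]
opening: 0.689
grasp_force: 0.0
time_s: 43.85
position: [0.5253, 0.127, 0.359]
tcp_rot: [[0.974, 0.226, 0.006], [0.226, -0.974, 0.0], [0.006, 0.001, -1.0]]
force: [-0.4, 0.0, -0.8]
opening: 0.995
grasp_force: 0.0
[([306, 233, 15, 67], [503.0, 130.0], [59.0, 12.0], 14.1, 0.1867)]
114.60584627321592
```

View pics/end.png

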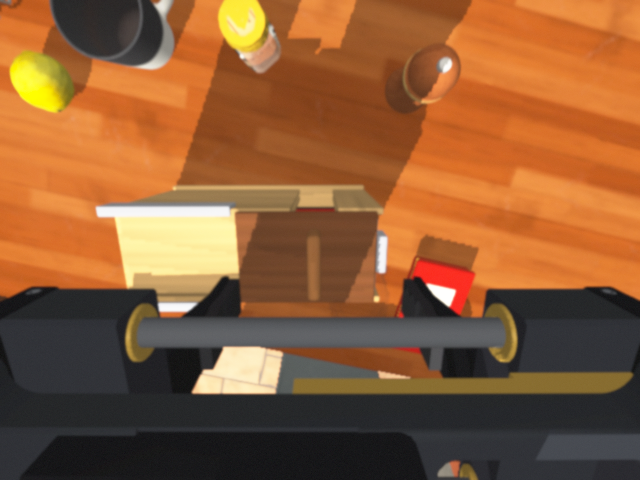

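The cover is fully shut over the well: its edge at (378,255) hides the catches, the handle has moved back 115 mm, and it took 20 N at the stop. The pepper mill, spice jar and mug stand where they were, and the gripper is clear.

```bash
python3 -c "
from rig import bot; print(bot.hand_in())"
```

```text
the job is handed in; nothing more can be done
None
```

I loaded all four tins that were there (red, blue, yellow and white; no green), each latched flat under both catches, slid the cover fully shut, left the pepper mill, spice jar and big mug where they stood, and handed the job in at about 44 s; no verdict came back.

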